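Couple the test gauge to the bench air outlet

ROBOT

A 7-joint arm with a two-finger parallel gripper is mounted at the origin on the work surface. World frame = base frame: x ahead of the robot, y to its left, z up, the work surface at z = 0. Lengths are in m, angles in rad, forces in N, time in s.
With the tool pointing down it reaches from about 0.35 to 0.9 m from the base axis. Payload 8.1 kg.
Tool frame: the origin (TCP) lies at the very end of the fingers, on their centre line; the grasp point (between the pads) lies 19 mm behind it (r.tcp_to_grasp is the distance from the TCP to the grasp point, in m); z points along the fingers, y is the line along which they close (so a half turn about z gives the same grasp; the last joint's range is limited). The gripper opens to 92 mm and grips with 3 to 60 N. Pads are 19 mm wide; open, the fingers measure 130 mm over their backs; the gripper's body (75 mm by 190 mm) begins 47 mm behind the grasp point.
Start: joints at [-1.29, 0.434, 0.025, 1.573, -0.012, 1.134, -0.075], TCP at [0.234, 0.58, 0.227] pointing down, gripper open.
Joint ranges: [-2.62, 2.62], [-0.44, 2.09], [-1.27, 1.32], [0.08, 2.57], [-1.32, 4.46], [0.12, 2], [-2.74, 2.74]. Speed limits (rad/s): [2.22, 2.22, 3.01, 3.01, 3.14, 3.14, 3.14].

INTERFACE

Orientations are given as a unit quaternion [x, y, z, w].
In Python, from bench import r gives the robot as it stands. The module is installed in compiled form; this text tells all that it offers.
- The arm moves only by the tool drive_tool, never from a script. Its argument "motion" is a list that holds one entry, the list of rows, each a list of 7 numbers: the turn, a rotation vector about the tool's x, y, z in rad, then the shift along the tool's x, y, z in m, then the opening, from 0 (shut) to 1 (fully open). In form: [[[rx, ry, rz, tx, ty, tz, gripper], ...]]. A call has 1 to 5 rows; each row shifts and turns the commanded pose from where the row before left it, along the tool's axes as they then stand; what a row does not reach is not made up. A row lasts 1/12 s, in which the tool goes at most 41.7 mm and 7.16 degrees, less where a joint would pass 70% of its speed; a pose out of reach is approached as far as the arm can. A call is refused whole if a number of a shift passes 0.0417 or a number of a turn 0.125, either way. A call with a gripper value outside its range is refused whole. The fingers move at their own pace and stop on an object; "grip_force" is the grip in N (left out, the last holds). Time passes only in rows, so rows that do not move let the fingers close. It gives the time, the measured TCP pose, the force, the opening and the grip force at its end, in the units of the state.
- r.get_obs(): the state, without advancing time (a new reading comes with each control period).
- r.snapshot(name): name is "side" or "top" or "wrist"; returns the picture (400x640x3 uint8, red, green, blue); there is no depth.
- r.calibration(name): a dict with "vfov" (degrees; the focal length in pixels is half the picture's height over the tangent of half this angle, whatever the lens; pixels are square), "cx", "cy" (the principal point, pixels), "dist" ([k1, k2, p1, p2, k3] as OpenCV has them; the pictures are not rectified), "extrinsics" (4x4, takes a point from camera to world coordinates); the wrist camera has in their place "tool_from_camera" (4x4, takes a point from camera to tool coordinates, whose origin is the TCP and whose axes are the flange's). Camera axes: x right, y down, z forward; pixel columns grow to the right and rows downward; lengths in m; the calibration is good to about 2 mm. A picture is of the moment at which its call begins: read the wrist's pose just before it. calibration takes no time and is no camera call.
- r.job_done(): hands the job in; it is judged then, once.
The state is a dict: "t": time; "joints": joint angles; "joint_velocities": joint speeds; "joint_efforts": joint torques, N m; "tool_pos": TCP position; "tcp_rot": TCP orientation; "contact_force": force on the tool from outside, world axes, zero at the start; "torque": the same for the moment, N m; "opening": finger opening in m; "gripper_force": force on a finger pad.
Only numpy, scipy, OpenCV 4.12 (cv2) and the standard library are available. Lean on these libraries where they do the work, as an engineer would, in place of code of your own. Each camera call takes 0.05 s, during which the arm holds its last target. There are 200 camera calls.

TASK

Fit the round test gauge to the bench's air outlet: first pull the coupler's sleeve down until it catches and stays back by itself when you let go, then take the gauge from its parking block and push its stem gently into the coupler (never harder than about 25 N) until the sleeve springs up and locks it. Leave the gauge coupled and let go of it; do not disturb the silencer, the screwdriver, the chassis or the red bin.

Things in the scene. Friction and masses are not known exactly. Their poses are not given: they have to be found in the camera images.
- coupler: bench air outlet: aluminium manifold block 90 x 80 x 40 mm fixed to the bench, origin at the centre of its underside, z up. A vertical quick coupler (brass core in a steel sleeve) stands on its centre. The core is screwed in to a different depth each time: its mouth, facing up, is 96 to 110 mm above the bench; that height is not given and must be felt or seen
- nut_top (a point): top of the brass nut (42 mm across) under the coupler, on the coupler's upright axis, 52 mm above the bench. The coupler's mouth is the flat top of the core on this axis, with a hole 19 mm across. With the sleeve forward and no plug in, locking pawls 12 mm below the mouth bar the hole; with the sleeve back they are clear
- sleeve (a joint): how far the sleeve is pulled back, i.e. down (m): 0 forward, 0.0105 end stop. Knurled, 36 mm across, 30 mm tall, top flush with the mouth when forward; lowest 8 mm is a flange 52 mm across; pinch above it or press on the flange. Its spring pushes it up with 4 N at 0, 6 N at the end; the catch adds about 3 N on the way. Pulled to the end stop it is caught, and when let go stays at about 0.0087
- valve (a joint): how far the valve in the bottom of the socket is pushed down (m): 0 up, its face 22 mm below the mouth; 0.0077 hard end stop. It yields slowly to a steady push of about 6 to 10 N and stays where it is left. At about 0.004 to 0.006 it trips the catch: the sleeve snaps up and the pawls, closing over the nose of the stem, keep it from coming out
- rack: grey plastic parking block 50 x 190 x 45 mm fixed to the bench, origin at the centre of its underside, z up, y along its length; two upright holes 20 mm across at y = -55 and +55 mm. One holds the gauge, the other the silencer, either way round
- gauge_mid (a point): centre of the round black case, 50 mm across and 28 mm tall, of the test gauge, dial on top. The loose gauge (about 0.2 kg, 73 mm tall, round about its upright axis) may be grasped across the case in any direction. Under the case a steel collar 24 mm across, 12 mm tall, rests on the parking block's top
- gauge_tip (a point): centre of the lower end of the gauge's stem, 59 mm below gauge_mid; z up along the gauge's axis. Steel stem 16 mm across, 33 mm long below the collar, with a 3 mm bevel at the tip and a groove 7 mm across from 8 to 19 mm above the tip (its upper edge bevelled). Once coupled the tip lies 26 to 30 mm below the mouth and the collar 3 to 7 mm above it
- silencer_mid (a point): bystander: slim brass silencer, 71 mm tall, 24 mm across its collar, standing in the other hole of the parking block; this point is half-way up
- screwdriver: bystander: screwdriver with a wooden handle lying on the bench beyond the work
- chassis: bystander: open black chassis, 110 x 150 x 33 mm, with a circuit board, origin at the centre of its underside
- bin: bystander: red open parts bin 140 x 100 x 70 mm, origin at the centre of its underside
Things that resemble listed ones, but are neither listed nor needed, are in the scene too. Several things look just like the coupler: the one meant starts nearest to the robot's base.

How it is judged:
On the way, in this order (a step that is already met when the one before it is completed fails the run):
1. the sleeve is pulled back, caught, and stays back with the robot off it (value of joint sleeve above 0.0075 m and contact force between each of the arm, the fingers and coupler below 0.1 N), for 0.3 s.
2. the gauge's stem has entered the coupler with the sleeve still back (value of joint sleeve above 0.006 m and horizontal distance between gauge_tip and coupler below 0.005 m and height (world z) of gauge_tip below 0.092 m), for 0.05 s.
At the end, for the whole second after the job is handed in: The gauge stands upright (within 0.12 rad) in the coupler, its stem within 4 mm of the axis and its tip less than 86.5 mm above the bench, with the valve pushed down by more than 3 mm, the sleeve back up within 2 mm of fully forward, the gauge released and still (value of joint sleeve below 0.002 m and value of joint valve above 0.003 m and height (world z) of gauge_tip below 0.0865 m and horizontal distance between gauge_tip and coupler below 0.004 m and angle between gauge_tip's own z axis and vertical below 0.12 rad and linear speed of gauge below 0.02 m/s); the robot touches nothing.
It fails at once if the gauge is pressed on the coupler with more than 30 N (contact force between gauge and coupler above 30 N).
It fails at once if the silencer is shoved or tipped out of its place (distance of silencer_mid from where it was at the start of the episode above 0.02 m).
It fails at once if the screwdriver is shoved or tipped out of its place (distance of screwdriver from where it was at the start of the episode above 0.03 m).
It fails at once if the chassis is shoved or tipped out of its place (distance of chassis from where it was at the start of the episode above 0.03 m).
It fails at once if the red bin is shoved or tipped out of its place (distance of bin from where it was at the start of the episode above 0.03 m).
It also fails if it takes over 64 s, if anything falls off the work surface, if the arm or the gripper's body presses on something with over 40 N, if the wrist force passes 120 N, or if a joint passes its speed limit or range.

## Working session

There is one attempt and no reset: what is moved stays moved. The work goes in short steps, Python scripts to look and compute and a tool call to move; the robot and the scene stay as the last step left them, time stands still between calls to the robot, and variables do not carry over. Pictures are saved under pics/ and viewed, at most 10 in all, crops included, and the job is handed in when it is done.

Besides the shell and the picture viewer there is one more tool, called after "Request:" as name(argument=value, ...) on one line, values as JSON. drive_tool: Moves the arm, as the interface text tells. Its arguments: {"type":"object","properties":{"motion":{"type":"array"},"grip_force":{"type":"number"}},"required":["motion"]}

```bash
mkdir -p pics; python3 - <<'E'
from bench import r
import cv2,numpy as np
o=r.get_obs(); print({k:np.round(v,3).tolist() for k,v in o.items()}, r.tcp_to_grasp)
for n in("top","side"):
    im=r.snapshot(n); cv2.imwrite(f"pics/{n}0.png",im[...,::-1])
for n in("top","side","wrist"):
    print(n,{k:np.round(v,4).tolist() for k,v in r.calibration(n).items()})
E
```

```text
{'t': 0.0, 'joints': [-1.29, 0.435, 0.025, 1.574, -0.012, 1.134, -0.075], 'joint_velocities': [-0.002, -0.001, 0.001, -0.001, -0.001, -0.001, -0.0], 'joint_efforts': [-0.0, -66.785, 0.985, -31.446, -0.061, 0.043, 0.0], 'tool_pos': [0.234, 0.579, 0.226], 'tcp_rot': [0.191, 0.982, -0.001, -0.0], 'contact_force': [-0.682, -0.32, 0.293], 'torque': [0.013, -0.039, -0.031], 'gripper_force': 0.0, 'opening': 0.092} 0.0188
top {'vfov': 56.5889, 'cx': 320.6964, 'cy': 200.9437, 'dist': [-0.0408, 0.0, 0.0, 0.0, 0.0], 'extrinsics': [[0.0113, -0.9928, 0.1188, 0.5188], [-0.9999, -0.0112, 0.0016, -0.1121], [-0.0003, -0.1189, -0.9929, 1.0364], [0.0, 0.0, 0.0, 1.0]]}
side {'vfov': 50.7667, 'cx': 322.1156, 'cy': 196.0469, 'dist': [-0.0566, 0.0, 0.0, 0.0, 0.0], 'extrinsics': [[-0.9974, -0.0611, 0.0385, 0.5689], [-0.0692, 0.6531, -0.7541, 0.7219], [0.021, -0.7548, -0.6557, 0.8519], [0.0, 0.0, 0.0, 1.0]]}
wrist {'vfov': 58.8312, 'cx': 315.9762, 'cy': 202.2795, 'dist': [-0.0339, 0.0, 0.0, 0.0, 0.0], 'tool_from_camera': [[0.0003, -0.9656, -0.2602, 0.0715], [1.0, -0.0, 0.0012, -0.0007], [-0.0012, -0.2602, 0.9656, -0.1576], [0.0, 0.0, 0.0, 1.0]]}
```

View pics/top0.png

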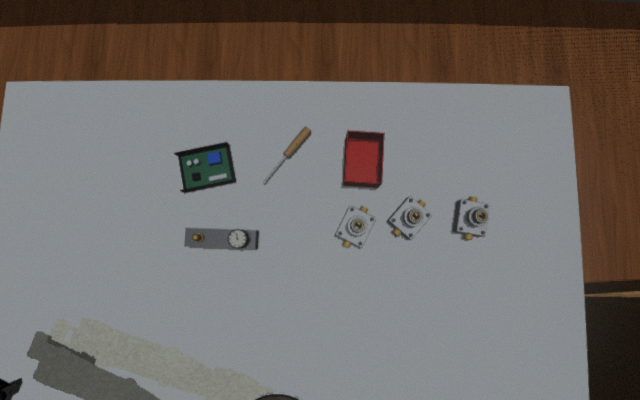

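View pics/side0.png

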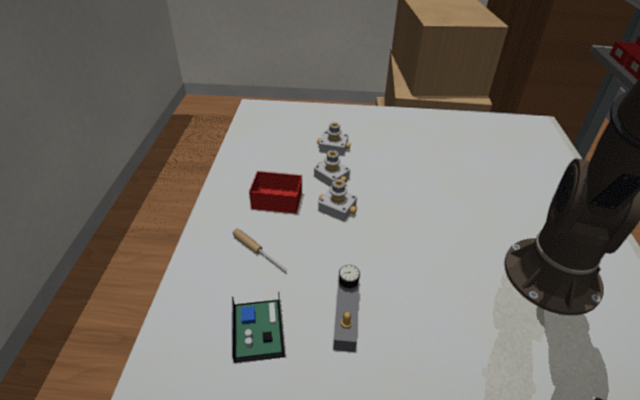

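The top view shows the three couplers at about (357,225), (413,216) and (478,216), with the first nearest the base. The gauge is at (238,238) and the silencer at (197,237). The side view shows the coupler at (339,190), the gauge at (349,274) and the silencer at (347,320). I'll enlarge these next.

```bash
cat > h.py <<'E'
from bench import r
import cv2,numpy as np
def cam(n,pose=None):
    c=r.calibration(n); f=200/np.tan(np.radians(c["vfov"])/2)
    K=np.array([[f,0,c["cx"]],[0,f,c["cy"]],[0,0,1]]); D=np.array(c["dist"],float)
    if n=="wrist":
        from scipy.spatial.transform import Rotation as R
        T=np.eye(4);T[:3,:3]=R.from_quat(pose[1]).as_matrix();T[:3,3]=pose[0]; E=T@np.array(c["tool_from_camera"])
    else: E=np.array(c["extrinsics"])
    return K,D,E
def ray(n,uv,pose=None):
    K,D,E=cam(n,pose); p=cv2.undistortPoints(np.array([[uv]],float),K,D)[0,0]
    d=E[:3,:3]@[p[0],p[1],1]; return E[:3,3],d/np.linalg.norm(d)
def atz(n,uv,z,pose=None):
    o,d=ray(n,uv,pose); return o+d*(z-o[2])/d[2]
def tri(rays):
    A=sum(np.eye(3)-np.outer(d,d) for o,d in rays); b=sum((np.eye(3)-np.outer(d,d))@o for o,d in rays)
    return np.linalg.solve(A,b)
def proj(n,P,pose=None):
    K,D,E=cam(n,pose); I=np.linalg.inv(E)
    return cv2.projectPoints(np.atleast_2d(P).astype(float),cv2.Rodrigues(I[:3,:3])[0],I[:3,3],K,D)[0][:,0]
E
python3 - <<'E'
from h import *
t=cv2.imread("pics/top0.png");s=cv2.imread("pics/side0.png")
def c(im,u,v,w=50,h=36,k=8): return cv2.resize(im[v-h:v+h,u-w:u+w][:, :],None,fx=k,fy=k,interpolation=2)
a=np.vstack([np.hstack([c(t,357,225,25,18),c(t,225,238,25,18)]),np.hstack([c(s,339,190,25,18),c(s,349,280,25,18)])])
cv2.imwrite("pics/crop0.png",a)
E
```

```text
(no output)
```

View pics/crop0.png

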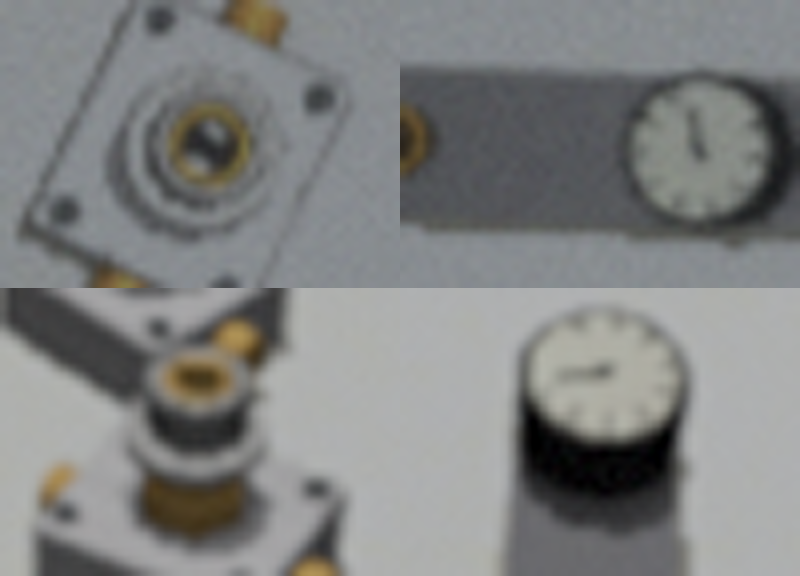

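Converted to full-picture pixels, the mouth is at top (357.8,224.7) and side (338.3,182.6). The dial centre is at top (237.1,237.9) and side (349.2,272.4).

```bash
python3 - <<'E'
from h import *
m=[ray("top",(357.8,224.7)),ray("side",(338.3,182.6))];g=[ray("top",(237.1,237.9)),ray("side",(349.2,272.4))]
for q in(m,g):
    p=tri(q);print("tri",p.round(4),"|",[ (o+d*(p[2]-o[2])/d[2]).round(4).tolist() for o,d in q])
print(atz("top",(357.8,224.7),.103),atz("top",(237.1,237.9),.085),atz("side",(349.2,272.4),.085))
print("sil",atz("top",(197,237),.083),r.get_obs()["joints"][6])
E
```

```text
tri [ 0.5715 -0.2048  0.1002] | [[0.5716, -0.2048, 0.1002], [0.5715, -0.2048, 0.1002]]
tri [0.5342 0.1019 0.0854] | [[0.5351, 0.1018, 0.0854], [0.5332, 0.1019, 0.0854]]
[ 0.57144587 -0.20454311  0.103     ] [0.53515378 0.10190539 0.085     ] [0.53320581 0.10166315 0.085     ]
sil [0.53608465 0.20593086 0.083     ] -0.07512033106936146
```

Request:
drive_tool(motion=[[[0,0,-0.096,0,0,0,1],[0,0,-0.096,0,0,0,1],[0,0,-0.096,0,0,0,1],[0,0,-0.096,0,0,0,1],[0,0,0,-0.016,-0.037,0,1]]])

```text
t: 0.52
tool_pos: [0.2451, 0.5477, 0.2257]
tcp_rot: [-0.007, 1.0, 0.001, -0.002]
contact_force: [-1.1, 0.4, 0.6]
opening: 0.0919
gripper_force: 0.0
```

Request:
drive_tool(motion=[[[0,0,0,-0.016,-0.037,0,1],[0,0,0,-0.016,-0.037,0,1],[0,0,0,-0.016,-0.037,0,1],[0,0,0,-0.016,-0.037,0,1],[0,0,0,-0.016,-0.037,0,1]]])

```text
t: 0.93
tool_pos: [0.3303, 0.3555, 0.2265]
tcp_rot: [-0.0, 1.0, -0.0, -0.0]
contact_force: [1.3, 0.7, -0.3]
opening: 0.0919
gripper_force: 0.0
```

Request:
drive_tool(motion=[[[0,0,0,-0.016,-0.037,0,1],[0,0,0,-0.016,-0.037,0,1],[0,0,0,-0.016,-0.037,0,1],[0,0,0,-0.016,-0.037,0,1],[0,0,0,-0.016,-0.037,0,1]]])

```text
t: 1.35
tool_pos: [0.4102, 0.1705, 0.2267]
tcp_rot: [-0.0, 1.0, 0.0, -0.0]
contact_force: [0.4, 0.1, -0.3]
opening: 0.0917
gripper_force: 0.0
```

Request:
drive_tool(motion=[[[0,0,0,-0.016,-0.037,0,1],[0,0,0,-0.016,-0.037,0,1],[0,0,0,-0.016,-0.037,0,1],[0,0,0,-0.016,-0.037,0,1],[0,0,0,-0.016,-0.037,0,1]]])

```text
t: 1.77
tool_pos: [0.4903, -0.0144, 0.2267]
tcp_rot: [-0.0, 1.0, 0.0, -0.0]
contact_force: [1.0, 0.5, -1.0]
opening: 0.0918
gripper_force: 0.0
```

Request:
drive_tool(motion=[[[0,0,0,-0.016,-0.037,0,1],[0,0,0,-0.016,-0.037,0,1],[0,0,0,-0.016,-0.037,0,1],[0,0,0,-0.016,-0.037,0,1],[0,0,0,0,0,0,1]]])

```text
t: 2.18
tool_pos: [0.555, -0.1695, 0.2266]
tcp_rot: [0.004, 1.0, -0.003, 0.0]
contact_force: [-1.0, 0.1, 0.8]
opening: 0.0918
gripper_force: 0.0
```

Request:
drive_tool(motion=[[[0,0,0,-0.017,-0.035,0,1],[0,0,0,0,0,0.02,1],[0,0,0,0,0,0,1],[0,0,0,0,0,0,1]]])

```text
t: 2.52
tool_pos: [0.5702, -0.1949, 0.2056]
tcp_rot: [0.0, 1.0, 0.001, -0.002]
contact_force: [0.8, 0.6, -0.0]
opening: 0.0919
gripper_force: 0.0
```

```bash
python3 - <<'E'
from h import *
o=r.get_obs();pose=(o["tool_pos"],o["tcp_rot"]);print(pose)
im=r.snapshot("wrist")[...,::-1].copy();cv2.imwrite("pics/w1.png",im)
print(proj("wrist",[[.5715,-.2048,.1002],[.5715,-.2048,.052]],pose))
E
```

```text
(array([ 0.57017777, -0.19494672,  0.20559461]), array([ 1.39703627e-04,  9.99998685e-01,  5.09797467e-04, -1.53321052e-03]))
[[302.61706235 205.17988323]
 [304.45341449 190.97513172]]
```

View pics/w1.png

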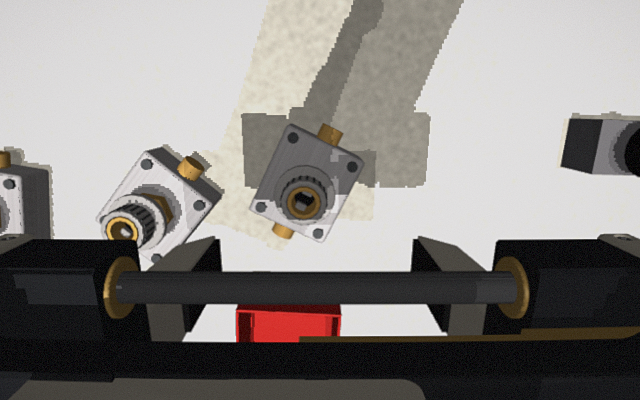

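The wrist view shows the coupler mouth at about (302,202), against a predicted (302.6,205.2). The neighbouring coupler is at (123,233). I'll enlarge it for a finer reading.

```bash
python3 - <<'E'
import cv2
im=cv2.imread("pics/w1.png")[165:235,260:350]
cv2.imwrite("pics/w1c.png",cv2.resize(im,None,fx=8,fy=8,interpolation=cv2.INTER_CUBIC))
E
```

```text
(no output)
```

View pics/w1c.png

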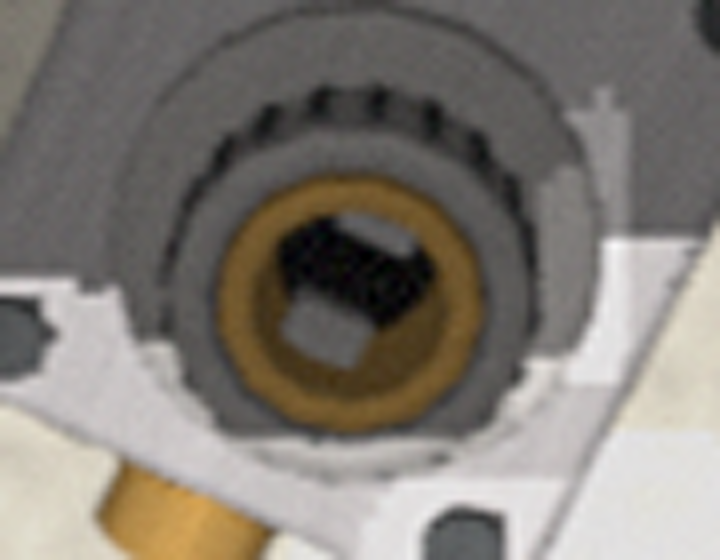

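```bash
python3 - <<'E'
from h import *
pose=([.57017777,-.19494672,.20559461],[1.397e-4,.999998685,5.098e-4,-1.5332e-3])
for z in(.098,.1002,.103):print(z,atz("wrist",(303.3,202.5),z,pose),atz("top",(357.8,224.7),z),atz("side",(338.3,182.6),z))
R=[ray("wrist",(303.3,202.5),pose),ray("top",(357.8,224.7)),ray("side",(338.3,182.6))]
print(tri(R))
E
```

```text
0.098 [ 0.56995325 -0.20433149  0.098     ] [ 0.57172799 -0.20503804  0.098     ] [ 0.57146243 -0.20747476  0.098     ]
0.1002 [ 0.56936526 -0.20425466  0.1002    ] [ 0.57160385 -0.20482027  0.1002    ] [ 0.57145491 -0.20476272  0.1002    ]
0.103 [ 0.56861689 -0.20415689  0.103     ] [ 0.57144587 -0.20454311  0.103     ] [ 0.57144535 -0.20131105  0.103     ]
[ 0.57088792 -0.20469407  0.09975075]
```

Request:
drive_tool(motion=[[[0,0,0,0,-0.0096,0.03,1],[0,0,0,0,0,0.035,1],[0,0,0,0,0,0.035,1],[0,0,0,0,0,0.01,1],[0,0,0,0,0,0.006,0.6]]], grip_force=6)

```text
t: 2.98
tool_pos: [0.5704, -0.2036, 0.0898]
tcp_rot: [-0.001, 1.0, 0.001, -0.001]
contact_force: [-0.3, 0.3, 0.5]
opening: 0.0885
gripper_force: 0.0
```

Request:
drive_tool(motion=[[[0,0,0,0,0,0,0.5],[0,0,0,0,0,0,0.3],[0,0,0,0,0,0,0.3],[0,0,0,0,0,0,0.3],[0,0,0,0,0,0,0.3]]], grip_force=6)

```text
t: 3.4
tool_pos: [0.5719, -0.2052, 0.092]
tcp_rot: [-0.0, 1.0, -0.0, 0.001]
contact_force: [0.3, -0.6, -0.9]
opening: 0.0562
gripper_force: 0.0
```

Request:
drive_tool(motion=[[[0,0,0,0,0,0,0.3],[0,0,0,0,0,0,0.3],[0,0,0,0,0,0,0.3],[0,0,0,0,0,0,0.3],[0,0,0,0,0,0,0.3]]])

```text
t: 3.82
tool_pos: [0.5713, -0.2048, 0.0909]
tcp_rot: [-0.0, 1.0, 0.0, 0.0]
contact_force: [-0.8, 2.3, 3.0]
opening: 0.0359
gripper_force: 6.0
```

```bash
python3 - <<'E'
from h import *
for i in range(2):
    o=r.get_obs();print(o["t"],o["tool_pos"],o["contact_force"],o["opening"],o["gripper_force"]);r.snapshot("side")
E
```

```text
3.8167 [ 0.57125127 -0.20477554  0.09086022] [-0.82506556  2.3407618   2.95489414] 0.035872932606599316 6.000430597923696
3.8667 [ 0.57125081 -0.20479859  0.09083466] [-0.66715344  1.0714052   3.12805364] 0.03608372491911744 6.000489089637995
```

Request:
drive_tool(motion=[[[0,0,0,0,0,0,0.3],[0,0,0,0,0,0.003,0.3],[0,0,0,0,0,0.003,0.3],[0,0,0,0,0,0,0.3]]], grip_force=25)

```text
t: 4.25
tool_pos: [0.5712, -0.2048, 0.0844]
tcp_rot: [-0.0, 1.0, 0.0, 0.0]
contact_force: [0.2, 1.7, 2.8]
opening: 0.035
gripper_force: 25.0
```

Request:
drive_tool(motion=[[[0,0,0,0,0,0.002,0.3],[0,0,0,0,0,0.002,0.3],[0,0,0,0,0,0,0.3]]])

```text
t: 4.5
tool_pos: [0.5712, -0.2048, 0.0806]
tcp_rot: [-0.0, 1.0, 0.0, 0.0]
contact_force: [-1.1, 3.5, 5.1]
opening: 0.0352
gripper_force: 25.0
```

Request:
drive_tool(motion=[[[0,0,0,0,0,0.002,0.3],[0,0,0,0,0,0,0.3]]])

```text
t: 4.67
tool_pos: [0.5714, -0.2049, 0.0799]
tcp_rot: [-0.0, 1.0, 0.0, 0.0]
contact_force: [-4.5, 4.3, 16.5]
opening: 0.035
gripper_force: 25.0
```

Request:
drive_tool(motion=[[[0,0,0,0,0,0.002,0.3],[0,0,0,0,0,0,0.3]]])

```text
t: 4.83
tool_pos: [0.5719, -0.2048, 0.0788]
tcp_rot: [-0.0, 1.0, 0.0, 0.001]
contact_force: [-5.4, 5.8, 23.9]
opening: 0.0354
gripper_force: 25.0
```

Request:
drive_tool(motion=[[[0,0,0,0,0,0.002,0.3],[0,0,0,0,0,0,0.3]]])

```text
t: 5.0
tool_pos: [0.5725, -0.2048, 0.0773]
tcp_rot: [-0.0, 1.0, 0.0, 0.002]
contact_force: [-4.9, 6.3, 26.8]
opening: 0.0354
gripper_force: 25.0
```

Request:
drive_tool(motion=[[[0,0,0,0,0,0,0.7],[0,0,0,0,0,0,0.7],[0,0,0,0,0,0,0.7],[0,0,0,0,0,0,0.7],[0,0,0,0,0,0,0.7]]])

```text
t: 5.42
tool_pos: [0.5708, -0.2052, 0.0743]
tcp_rot: [0.0, 1.0, -0.0, -0.0]
contact_force: [0.1, 0.1, -0.4]
opening: 0.0626
gripper_force: 0.0
```

Request:
drive_tool(motion=[[[0,0,0,0,0,-0.03,1],[0,0,0,0,0,-0.04,1],[0,0,0,0,0,-0.04,1],[0,0,0,0,0.01,-0.01,1],[0,0,0,0,0,0,1]]])

```text
t: 5.83
tool_pos: [0.5734, -0.1944, 0.1984]
tcp_rot: [-0.0, 1.0, -0.0, 0.003]
contact_force: [0.2, 0.5, -0.0]
opening: 0.0905
gripper_force: 0.0
```

```bash
python3 - <<'E'
from h import *
o=r.get_obs();pose=(o["tool_pos"],o["tcp_rot"]);print(o["tool_pos"].tolist(),o["tcp_rot"].tolist(),o["contact_force"])
im=r.snapshot("wrist")[...,::-1].copy();cv2.imwrite("pics/w2.png",im)
p=proj("wrist",[[.5705,-.2045,.1]],pose)[0].astype(int);print(p)
c=im[p[1]-37:p[1]+37,p[0]-49:p[0]+49];print(p-[49,37])
cv2.imwrite("pics/w2c.png",cv2.resize(c,None,fx=8,fy=8,interpolation=2))
E
```

```text
[0.5734217299559737, -0.19436818432512096, 0.1983771747937439] [-0.0004874197170924834, 0.9999947768653967, -0.0002584727273384469, 0.003184628046401365] [ 0.15749768  0.53982673 -0.03341   ]
[302 200]
[253 163]
```

View pics/w2c.png

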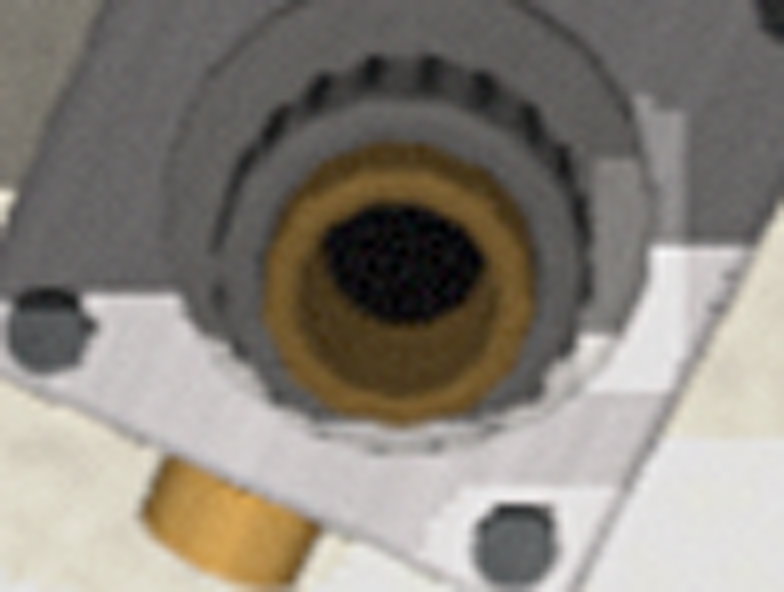

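The sleeve is back and stays back, with the pawls clear of the hole. The mouth centre is at full-picture (302.5,199.9), which matches x≈0.5705. Next is the gauge.

Request:
drive_tool(motion=[[[0,0,0,0.0046,0.037,0,1],[0,0,0,0.0046,0.037,0,1],[0,0,0,0.0046,0.037,0,1],[0,0,0,0.0046,0.037,0,1],[0,0,0,0.0046,0.037,0,1]]])

```text
t: 6.3
tool_pos: [0.5467, -0.0088, 0.1931]
tcp_rot: [0.0, 1.0, -0.0, -0.001]
contact_force: [0.0, 0.2, -0.2]
opening: 0.092
gripper_force: 0.0
```

Request:
drive_tool(motion=[[[0,0,0,0.0046,0.037,0,1],[0,0,0,0.0046,0.037,0,1],[0,0,0,0.0046,0.037,0,1],[0,0,0,0,0,0,1],[0,0,0,0,0,0,1]]])

```text
t: 6.72
tool_pos: [0.5331, 0.1033, 0.193]
tcp_rot: [-0.003, 1.0, -0.0, -0.001]
contact_force: [0.2, -0.8, -0.8]
opening: 0.0916
gripper_force: 0.0
```

Request:
drive_tool(motion=[[[0,0,0,0,0,0,1],[0,0,0,0,0,0,1],[0,0,0,0,0,0,1]]])

```text
t: 6.97
tool_pos: [0.5344, 0.0991, 0.1943]
tcp_rot: [0.001, 1.0, -0.0, -0.0]
contact_force: [0.4, 0.6, 0.4]
opening: 0.0917
gripper_force: 0.0
```

```bash
python3 - <<'E'
from h import *
pc=([0.5734217,-0.19436818,0.19837717],[-0.0004874,0.99999478,-0.00025847,0.00318463])
for z in(.098,.1,.102):print(z,atz("wrist",(302.5,199.9),z,pc))
o=r.get_obs();pose=(o["tool_pos"],o["tcp_rot"]);print(o["tool_pos"].tolist(),o["tcp_rot"].tolist())
im=r.snapshot("wrist")[...,::-1].copy();cv2.imwrite("pics/w3.png",im)
p=proj("wrist",[[.5342,.1019,.085]],pose)[0].round().astype(int);print(p-[49,37])
c=im[p[1]-37:p[1]+37,p[0]-49:p[0]+49]
cv2.imwrite("pics/w3c.png",cv2.resize(c,None,fx=8,fy=8,interpolation=2))
E
```

```text
0.098 [ 0.57019739 -0.20424754  0.098     ]
0.1 [ 0.56965821 -0.20417059  0.1       ]
0.102 [ 0.56911904 -0.20409363  0.102     ]
[0.5344041231687249, 0.0990859963571321, 0.19432338519446712] [0.001283035494795797, 0.9999990631569953, -0.0004072827769886488, -0.0002482454241725981]
[270 165]
```

View pics/w3c.png

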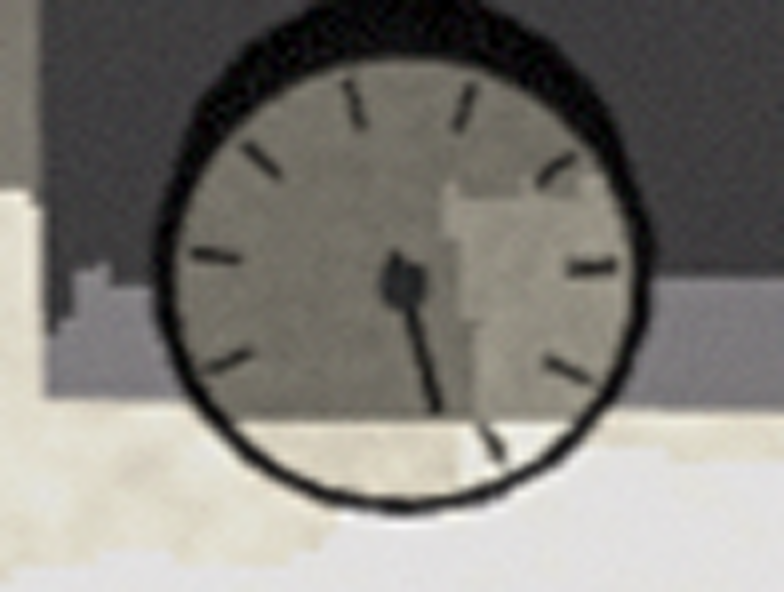

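The dial centre is at crop (404,281), which is full-picture (320.1,199.7).

```bash
python3 - <<'E'
from h import *
pose=([0.53440412,0.099086,0.19432339],[0.001283035,0.99999906,-0.00040728,-0.00024825])
print(atz("wrist",(320.1,199.7),.085,pose)); o=r.get_obs(); print(o["tool_pos"],o["tcp_rot"])
r.snapshot("side");print(r.get_obs()["tool_pos"])
E
```

```text
[0.53267936 0.10252935 0.085     ]
[0.53442125 0.09933114 0.19447342] [ 1.20419019e-03  9.99999228e-01 -2.60265724e-04 -1.64175864e-04]
[0.5344804  0.09960585 0.19460782]
```

Request:
drive_tool(motion=[[[0,0,0,0,0.003,0.035,1],[0,0,0,0,0,0.035,1],[0,0,0,0,0,0.035,1],[0,0,0,0,0,0.02,0.8],[0,0,0,0,0,0.01,0.7]]], grip_force=8)

```text
t: 7.48
tool_pos: [0.5326, 0.1028, 0.057]
tcp_rot: [0.0, 1.0, -0.001, -0.002]
contact_force: [0.2, -0.0, 0.3]
opening: 0.0831
gripper_force: 0.0
```

Request:
drive_tool(motion=[[[0,0,0,0,0,0.003,0.62],[0,0,0,0,0,0,0.62],[0,0,0,0,0,0,0.62],[0,0,0,0,0,0,0.62],[0,0,0,0,0,0,0.62]]])

```text
t: 7.9
tool_pos: [0.5353, 0.1042, 0.058]
tcp_rot: [-0.0, 1.0, 0.0, 0.001]
contact_force: [0.0, 0.2, -0.1]
opening: 0.0572
gripper_force: 0.0
```

Request:
drive_tool(motion=[[[0,0,0,0,0,0.003,0.5],[0,0,0,0,0,0,0.5],[0,0,0,0,0,0,0.5],[0,0,0,0,0,0,0.5],[0,0,0,0,0,0,0.5]]])

```text
t: 8.32
tool_pos: [0.5347, 0.104, 0.054]
tcp_rot: [-0.0, 1.0, 0.0, 0.0]
contact_force: [-0.0, -0.8, 3.9]
opening: 0.0498
gripper_force: 8.0
```

Request:
drive_tool(motion=[[[0,0,0,0,0,0,0.45],[0,0,0,0,0,0,0.45],[0,0,0,0,0,0,0.45],[0,0,0,0,0,0,0.45]]], grip_force=25)

```text
t: 8.65
tool_pos: [0.5347, 0.104, 0.054]
tcp_rot: [-0.0, 1.0, 0.0, 0.0]
contact_force: [0.3, -0.7, 4.6]
opening: 0.049
gripper_force: 25.0
```

```bash
python3 - <<'E'
from h import *
for i in range(3):
    o=r.get_obs();print(o["tool_pos"],o["tcp_rot"].round(4),o["contact_force"],o["opening"]);r.snapshot("side")
E
```

```text
[0.5347012  0.10397254 0.05401207] [-0.e+00  1.e+00  1.e-04  4.e-04] [ 0.28226717 -0.68985384  4.56156644] 0.049044763973754575
[0.53469271 0.10398552 0.05401153] [-0.e+00  1.e+00  1.e-04  4.e-04] [ 0.96803939 -0.40553125  5.56469271] 0.050018791993771995
[0.53471432 0.10397569 0.05401733] [-0.e+00  1.e+00  1.e-04  4.e-04] [ 0.64100409 -0.40148929  5.43460987] 0.04945486304720952
```

Request:
drive_tool(motion=[[[0,0,0,0,0,-0.01,0.45],[0,0,0,0,0,-0.025,0.45],[0,0,0,0,0,-0.035,0.45],[0,0,0,0,0,-0.035,0.45],[0,0,0,0,0,-0.025,0.45]]])

```text
t: 9.22
tool_pos: [0.5342, 0.1039, 0.1866]
tcp_rot: [0.0, 1.0, 0.0, 0.0]
contact_force: [0.9, 0.0, -1.9]
opening: 0.0493
gripper_force: 25.0
```

Request:
drive_tool(motion=[[[0,0,0,-0.002,-0.018,0,0.45],[0,0,0,-0.004,-0.034,0,0.45],[0,0,0,-0.004,-0.034,0,0.45],[0,0,0,-0.004,-0.034,0,0.45],[0,0,0,-0.004,-0.034,0,0.45]]])

```text
t: 9.63
tool_pos: [0.5515, -0.0512, 0.184]
tcp_rot: [-0.0, 1.0, 0.0, -0.001]
contact_force: [0.6, 0.2, -1.3]
opening: 0.0495
gripper_force: 25.0
```

Request:
drive_tool(motion=[[[0,0,0,-0.004,-0.034,0,0.45],[0,0,0,-0.004,-0.034,0,0.45],[0,0,0,-0.004,-0.034,0,0.45],[0,0,0,-0.004,-0.034,0,0.45],[0,0,0,-0.0032,-0.0188,0,0.45]]])

```text
t: 10.05
tool_pos: [0.5702, -0.2094, 0.1839]
tcp_rot: [0.002, 1.0, -0.001, -0.001]
contact_force: [-0.4, -0.6, -2.0]
opening: 0.0497
gripper_force: 25.0
```

Request:
drive_tool(motion=[[[0,0,0,0,0,0,0.45],[0,0,0,0,0,0,0.45],[0,0,0,0,0,0,0.45],[0,0,0,0,0,0,0.45],[0,0,0,0,0,0,0.45]]])

```text
t: 10.47
tool_pos: [0.5716, -0.2031, 0.1837]
tcp_rot: [-0.001, 1.0, 0.0, -0.0]
contact_force: [-0.3, 0.1, -2.0]
opening: 0.0494
gripper_force: 25.0
```

```bash
python3 - <<'E'
from h import *
o=r.get_obs();print(o["tool_pos"],o["tcp_rot"].round(4),o["contact_force"],o["opening"])
w=r.snapshot("wrist")[...,::-1];s=r.snapshot("side")[...,::-1];t=r.snapshot("top")[...,::-1]
cv2.imwrite("pics/w4.png",w);cv2.imwrite("pics/s4.png",s);cv2.imwrite("pics/t4.png",t)
print(proj("side",[o["tool_pos"]-[0,0,.042],[.5712,-.2048,.1]]))
a=np.vstack([cv2.resize(w,(640,400))[:, :],np.hstack([cv2.resize(s[150:200,300:380],(320,200),interpolation=2),cv2.resize(t[195:245,320:400],(320,200),interpolation=2)])])
cv2.imwrite("pics/mix4.png",a)
E
```

```text
[ 0.57160968 -0.20305765  0.183718  ] [-1.2e-03  1.0e+00  4.0e-04 -2.0e-04] [-0.27695677  0.10857582 -2.04847921] 0.049365461753096716
[[338.91079053 171.32057473]
 [338.38729502 182.65197229]]
```

View pics/mix4.png

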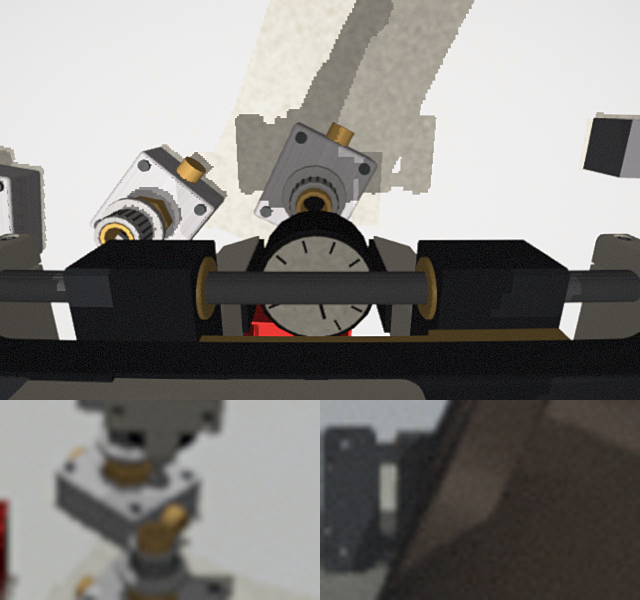

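The gauge is held upright with its dial centre at about (318,285). The coupler sits below at (315,203), and its mouth is partly hidden. I'll check the dial's offset in the tool frame against the coupler, with the same wrist bias in both.

```bash
python3 - <<'E'
from h import *
im=cv2.imread("pics/w4.png").astype(int)
# dial bright grey extents, rows above/below the bar
for v in list(range(232,272,6))+list(range(306,342,4)):
    row=im[v,255:385].mean(1); b=np.where(row>110)[0]; print(v,(b.min()+255,b.max()+255) if len(b) else None)
o=r.get_obs();print(o["tool_pos"]);pose=([0.57160968,-0.20305765,0.183718],[-1.2e-3,1,4e-4,-2e-4])
for uv in((318,285),(318,287),(319,284)):print(uv,atz("wrist",uv,.2147,pose)-pose[0])
E
```

```text
232 (np.int64(255), np.int64(384))
238 (np.int64(259), np.int64(384))
244 (np.int64(264), np.int64(368))
250 (np.int64(279), np.int64(353))
256 (np.int64(273), np.int64(359))
262 (np.int64(268), np.int64(363))
268 (np.int64(266), np.int64(366))
306 (np.int64(266), np.int64(376))
310 (np.int64(269), np.int64(377))
314 (np.int64(271), np.int64(378))
318 (np.int64(275), np.int64(379))
322 (np.int64(255), np.int64(381))
326 (np.int64(259), np.int64(382))
330 (np.int64(259), np.int64(383))
334 (np.int64(259), np.int64(384))
338 None
[ 0.57164419 -0.20385852  0.18380027]
(318, 285) [-0.00357827  0.00094564  0.030982  ]
(318, 287) [-0.00269936  0.00094937  0.030982  ]
(319, 284) [-0.00401718  0.00133887  0.030982  ]
```

Request:
drive_tool(motion=[[[0,0,0,0,0,0.015,0.45],[0,0,0,0,0,0.012,0.45],[0,0,0,0,0,0.004,0.45],[0,0,0,0,0,0,0.45],[0,0,0,0,0,0,0.45]]])

```text
t: 11.03
tool_pos: [0.5714, -0.2047, 0.1525]
tcp_rot: [-0.0, 1.0, 0.0, -0.0]
contact_force: [0.2, 0.0, -1.9]
opening: 0.0495
gripper_force: 25.0
```

Request:
drive_tool(motion=[[[0,0,0,0,0,0,0.45],[0,0,0,0,0,0,0.45],[0,0,0,0,0,0,0.45],[0,0,0,0,0,0,0.45],[0,0,0,0,0,0,0.45]]])

```text
t: 11.45
tool_pos: [0.5717, -0.2049, 0.153]
tcp_rot: [-0.0, 1.0, -0.0, 0.0]
contact_force: [0.0, 1.0, -1.1]
opening: 0.0495
gripper_force: 25.0
```

Request:
drive_tool(motion=[[[0,0,0,0,0,0.002,0.45],[0,0,0,0,0,0.002,0.45],[0,0,0,0,0,0.002,0.45],[0,0,0,0,0,0.002,0.45],[0,0,0,0,0,0,0.45]]])

```text
t: 11.87
tool_pos: [0.5712, -0.2047, 0.1441]
tcp_rot: [-0.0, 1.0, 0.0, -0.0]
contact_force: [0.2, 0.4, -2.5]
opening: 0.0493
gripper_force: 25.0
```

Request:
drive_tool(motion=[[[0,0,0,0,0,0.0015,0.45],[0,0,0,0,0,0.0015,0.45],[0,0,0,0,0,0,0.45]]])

```text
t: 12.12
tool_pos: [0.5714, -0.2047, 0.1414]
tcp_rot: [-0.0, 1.0, 0.0, -0.0]
contact_force: [0.0, -0.2, -2.4]
opening: 0.0494
gripper_force: 25.0
```

Request:
drive_tool(motion=[[[0,0,0,0,0,0.0015,0.45],[0,0,0,0,0,0.0015,0.45],[0,0,0,0,0,0,0.45]]])

```text
t: 12.37
tool_pos: [0.5714, -0.2048, 0.1384]
tcp_rot: [-0.0, 1.0, 0.0, -0.0]
contact_force: [0.3, 0.9, -1.9]
opening: 0.0495
gripper_force: 25.0
```

Request:
drive_tool(motion=[[[0,0,0,0,0,0.0015,0.45],[0,0,0,0,0,0.0015,0.45],[0,0,0,0,0,0,0.45]]])

```text
t: 12.62
tool_pos: [0.5714, -0.2048, 0.1354]
tcp_rot: [-0.0, 1.0, 0.0, -0.0]
contact_force: [1.0, 0.2, -2.2]
opening: 0.0492
gripper_force: 25.0
```

Request:
drive_tool(motion=[[[0,0,0,0,0,0.0015,0.45],[0,0,0,0,0,0.0015,0.45],[0,0,0,0,0,0,0.45]]])

```text
t: 12.87
tool_pos: [0.5713, -0.2048, 0.1324]
tcp_rot: [-0.0, 1.0, 0.0, -0.0]
contact_force: [0.1, -0.3, -2.4]
opening: 0.0492
gripper_force: 25.0
```

Request:
drive_tool(motion=[[[0,0,0,0,0,0.0015,0.45],[0,0,0,0,0,0.0015,0.45],[0,0,0,0,0,0,0.45]]])

```text
t: 13.12
tool_pos: [0.5714, -0.2047, 0.1294]
tcp_rot: [-0.0, 1.0, 0.0, -0.0]
contact_force: [-0.6, 0.1, -1.7]
opening: 0.0491
gripper_force: 25.0
```

Request:
drive_tool(motion=[[[0,0,0,0,0,0.0015,0.45],[0,0,0,0,0,0.0015,0.45],[0,0,0,0,0,0,0.45]]])

```text
t: 13.37
tool_pos: [0.5714, -0.2047, 0.1264]
tcp_rot: [-0.0, 1.0, 0.0, -0.0]
contact_force: [0.3, 0.1, -2.1]
opening: 0.0498
gripper_force: 25.0
```

Request:
drive_tool(motion=[[[0,0,0,0,0,0.0015,0.45],[0,0,0,0,0,0.0015,0.45],[0,0,0,0,0,0,0.45]]])

```text
t: 13.62
tool_pos: [0.5714, -0.2047, 0.1234]
tcp_rot: [-0.0, 1.0, 0.0, -0.0]
contact_force: [0.2, 0.3, -0.8]
opening: 0.0497
gripper_force: 25.0
```

Request:
drive_tool(motion=[[[0,0,0,0,0,0.0015,0.45],[0,0,0,0,0,0.0015,0.45],[0,0,0,0,0,0,0.45]]])

```text
t: 13.87
tool_pos: [0.5714, -0.2047, 0.1204]
tcp_rot: [-0.0, 1.0, 0.0, -0.0]
contact_force: [0.2, 1.1, -1.7]
opening: 0.0496
gripper_force: 25.0
```

Request:
drive_tool(motion=[[[0,0,0,0,0,0.001,0.45],[0,0,0,0,0,0.001,0.45],[0,0,0,0,0,0,0.45]]])

```text
t: 14.12
tool_pos: [0.5718, -0.2049, 0.119]
tcp_rot: [-0.0, 1.0, -0.0, 0.0]
contact_force: [-0.9, -0.6, 0.6]
opening: 0.0499
gripper_force: 25.0
```

Request:
drive_tool(motion=[[[0,0,0,0,0,0.001,0.45],[0,0,0,0,0,0,0.45],[0,0,0,0,0,0,0.45]]])

```text
t: 14.37
tool_pos: [0.5719, -0.2049, 0.1181]
tcp_rot: [-0.0, 1.0, -0.0, 0.0]
contact_force: [-0.1, 0.9, 5.4]
opening: 0.0493
gripper_force: 25.0
```

Request:
drive_tool(motion=[[[0,0,0,0,0,0.001,0.45],[0,0,0,0,0,0,0.45],[0,0,0,0,0,0,0.45]]])

```text
t: 14.62
tool_pos: [0.572, -0.2049, 0.1172]
tcp_rot: [-0.0, 1.0, -0.0, 0.0]
contact_force: [-1.0, 1.5, 6.0]
opening: 0.0496
gripper_force: 25.0
```

Request:
drive_tool(motion=[[[0,0,0,0,0,0.001,0.45],[0,0,0,0,0,0,0.45],[0,0,0,0,0,0,0.45]]])

```text
t: 14.87
tool_pos: [0.5719, -0.2049, 0.1162]
tcp_rot: [-0.0, 1.0, -0.0, 0.0]
contact_force: [-0.4, 0.4, 6.2]
opening: 0.0493
gripper_force: 25.0
```

Request:
drive_tool(motion=[[[0,0,0,0,0,0.001,0.45],[0,0,0,0,0,0,0.45],[0,0,0,0,0,0,0.45]]])

```text
t: 15.12
tool_pos: [0.5721, -0.205, 0.1154]
tcp_rot: [-0.0, 1.0, -0.0, 0.001]
contact_force: [-1.0, 0.7, 7.0]
opening: 0.0498
gripper_force: 25.0
```

Request:
drive_tool(motion=[[[0,0,0,0,0,0.001,0.45],[0,0,0,0,0,0,0.45],[0,0,0,0,0,0,0.45]]])

```text
t: 15.37
tool_pos: [0.5719, -0.2049, 0.1142]
tcp_rot: [-0.0, 1.0, -0.0, 0.0]
contact_force: [-0.4, 1.3, 4.3]
opening: 0.0495
gripper_force: 25.0
```

```bash
python3 - <<'E'
from h import *
w=r.snapshot("wrist")[...,::-1];w4=cv2.imread("pics/w4.png")
cv2.imwrite("pics/w5.png",w);c=lambda a:cv2.resize(a[100:270,200:420],(400,309),interpolation=2)
cv2.imwrite("pics/mix5.png",np.hstack([c(w4),c(w)]))
E
```

```text
(no output)
```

View pics/mix5.png

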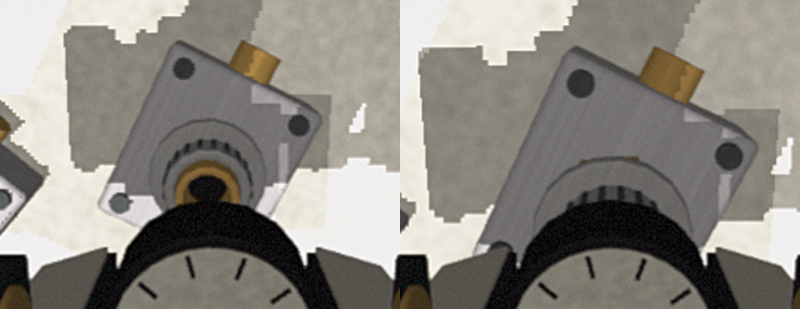

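In the right panel a sliver of the nut now shows above the flange edge at about (317,186), so the sleeve looks raised. I'll check that against its predicted height.

```bash
python3 - <<'E'
from h import *
o=r.get_obs();pose=(o["tool_pos"],o["tcp_rot"]);print(o["tool_pos"],o["contact_force"])
for x0 in(.5698,.571):
  for z in(.0772,.0685):
    th=np.linspace(0,6.28,200);P=np.c_[x0+.026*np.cos(th),-.2048+.026*np.sin(th),z+0*th]
    q=proj("wrist",P,pose);print(x0,z,q[:,1].min(),q[:,0].min(),q[:,0].max())
E
```

```text
[ 0.57184821 -0.20491107  0.11412635] [-0.88421193  0.6428251   3.50457907]
0.5698 0.0772 186.92634404839117 270.9714369962199 360.51081559808557
0.5698 0.0685 183.66217833104457 272.7186334836895 358.75474699450683
0.571 0.0772 189.00985932393445 271.0402587440037 360.4408470766224
0.571 0.0685 185.66627891942449 272.78195315199207 358.69033456691005
```

Request:
drive_tool(motion=[[[0,0,0,0,0,0.0007,0.45],[0,0,0,0,0,0,0.45],[0,0,0,0,0,0,0.45]]])

```text
t: 15.67
tool_pos: [0.5717, -0.2049, 0.1131]
tcp_rot: [-0.0, 1.0, -0.0, 0.0]
contact_force: [0.2, -0.4, 3.8]
opening: 0.0496
gripper_force: 25.0
```

Request:
drive_tool(motion=[[[0,0,0,0,0,-0.002,0.45],[0,0,0,0,0,-0.002,0.45],[0,0,0,0,0,0,0.45]]])

```text
t: 15.92
tool_pos: [0.5711, -0.2048, 0.1165]
tcp_rot: [-0.0, 1.0, 0.0, -0.001]
contact_force: [1.3, -1.2, -3.8]
opening: 0.0492
gripper_force: 25.0
```

Request:
drive_tool(motion=[[[0,0,0,0,0,-0.001,0.45],[0,0,0,0,0,-0.001,0.45],[0,0,0,0,0,0,0.45]]])

```text
t: 16.17
tool_pos: [0.5702, -0.2045, 0.1172]
tcp_rot: [-0.0, 1.0, 0.0, -0.002]
contact_force: [3.9, -2.2, -24.5]
opening: 0.0492
gripper_force: 25.0
```

The pull is resisted at about 24 N, so the gauge is locked. I'll ease back down and let go.

Request:
drive_tool(motion=[[[0,0,0,0,0,0.002,0.45],[0,0,0,0,0,0.002,0.45],[0,0,0,0,0,0,0.45]]])

```text
t: 16.42
tool_pos: [0.5721, -0.2048, 0.1157]
tcp_rot: [-0.0, 1.0, 0.0, 0.001]
contact_force: [0.5, -0.8, -1.9]
opening: 0.0498
gripper_force: 25.0
```

Request:
drive_tool(motion=[[[0,0,0,0,0,0,0.6],[0,0,0,0,0,0,0.8],[0,0,0,0,0,0,1],[0,0,0,0,0,0,1],[0,0,0,0,0,0,1]]])

```text
t: 16.83
tool_pos: [0.5718, -0.2049, 0.1154]
tcp_rot: [-0.0, 1.0, -0.0, 0.0]
contact_force: [0.6, 0.1, -0.7]
opening: 0.0772
gripper_force: 0.0
```

Request:
drive_tool(motion=[[[0,0,0,0,0,0,1],[0,0,0,0,0,0,1],[0,0,0,0,0,-0.01,1],[0,0,0,0,0,-0.03,1],[0,0,0,0,0,-0.04,1]]])

```text
t: 17.25
tool_pos: [0.5696, -0.2041, 0.1939]
tcp_rot: [-0.0, 1.0, 0.001, -0.003]
contact_force: [0.2, 0.1, 0.8]
opening: 0.0918
gripper_force: 0.0
```

Request:
drive_tool(motion=[[[0,0,0,0,0,-0.03,1],[0,0,0,0,0,0,1],[0,0,0,0,0,0,1],[0,0,0,0,0,0,1],[0,0,0,0,0,0,1]]])

```text
t: 17.67
tool_pos: [0.5709, -0.2044, 0.2241]
tcp_rot: [-0.0, 1.0, 0.0, -0.001]
contact_force: [0.7, 0.1, 0.1]
opening: 0.092
gripper_force: 0.0
```

```bash
python3 - <<'E'
from h import *
w=r.snapshot("wrist")[...,::-1];s=r.snapshot("side")[...,::-1]
cv2.imwrite("pics/fin.png",np.hstack([cv2.resize(w[100:300,200:420],(400,364)),cv2.resize(s[140:220,300:388],(400,364),interpolation=2)]))
print(r.get_obs()["tool_pos"],r.get_obs()["contact_force"])
E
```

```text
[ 0.5708744  -0.20451066  0.22389391] [ 0.096729   -0.4171262  -0.25720703]
```

View pics/fin.png

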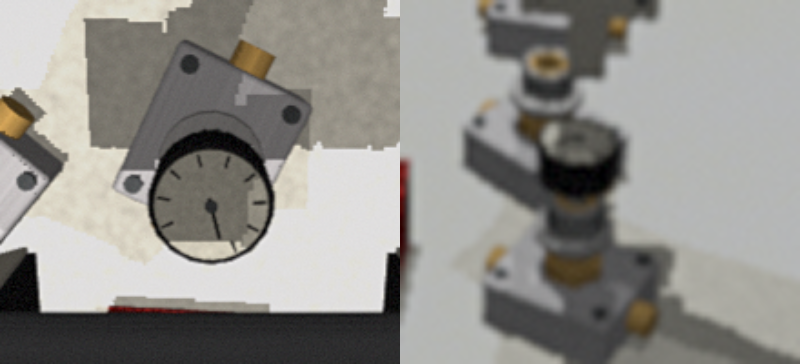

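The gauge stands upright in the coupler at side crop (580,160). The sleeve is up and the gripper is well clear.

```bash
python3 -c "
from bench import r
print(r.job_done())"
```

```text
the job is handed in; nothing more can be done
None
```

The gauge is coupled and released: a pull of about 24 N did not free it, the last pictures show it upright with the sleeve back up, and I handed the job in at about 18 s without a verdict being reported.

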